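# Index the kitting carousel and load the battery pack

## Task

At this packing bench, turn the kitting carousel by its upright post until its rectangular bay stands at the fixed white pointer on the carousel's base. Then stand the battery pack upright in that bay: set it down on the bay's floor rather than dropping it, let go of it, and leave the bay at the pointer.

Things in the scene. Friction and masses are not known exactly. Their poses are not given: they have to be found in the camera images.
- pack: Battery pack, loose: upright grey plastic block, 44 (its x) by 70 (its y) by 85 mm tall, thin black band near the top, three small brass contacts on top; 0.2 to 0.4 kg. On the table right of the carousel, amid a round paper label roll (62 mm wide, 75 tall) and a low carton (85 x 85 x 55 mm). Origin: centre of its underside; z up. Same when turned half round.
- carousel: Fixed round steel base, 300 mm across. Origin: on the turning axis, at table height; z up. Its -x axis (roughly towards the robot) goes to the pointer, a white arrow-shaped block, 50 mm tall, 146 to 220 mm from the axis, tip to the deck; the bay belongs on that line. The deck, a 280 mm aluminium disc, top 36 mm above the table, turns either way without stops, lightly (1.2 N at the post), and stays put.
- bay (a point): Centre of the floor (deck top, 36 mm above the table) of the rectangular bay, 85 mm from the axis; turns with the deck. Inside 64 mm along its x (radial, x points to the axis) by 90 mm along its y; walls 4 mm thick, 18 high. The pack fits with its x along the bay's x, either way round. It does not fit the other two bays: round (66 mm) and narrow slot (90 x 26 mm), walls also 18 mm.
- post (a point): Centre of the top of the turning post: round black upright, 20 mm diameter, on the deck 105 mm from the axis, straight across the axis from the rectangular bay. Its top is 60 mm above the deck, 96 mm above the table. Pinch it from above in its upper 40 mm and follow its circle, or push it sideways; it may turn within the grip.
There are look-alikes about, which are no part of the job. What is shaped like the pack but red is not meant.

How it is judged (in metres and radians):
On the way:
1. the rectangular bay has been turned to the pointer while the pack is still out of it (y of bay in the frame of carousel between -0.015 and 0.015 m and x of bay in the frame of carousel below -0.06 m and distance between pack and bay above 0.08 m), for 0.2 s.
At the end, for the whole second after the job is handed in: The rectangular bay is at the pointer (its centre within 15 mm sideways, about 10 degrees, of the line from the axis to the pointer), and the pack stands upright (within 0.1 rad) and at rest on the floor of that bay (underside within 4 mm of the floor, within 16 mm of the bay's centre) (y of bay in the frame of carousel between -0.015 and 0.015 m and x of bay in the frame of carousel below -0.06 m and horizontal distance between pack and bay below 0.016 m and z of pack in the frame of bay between -0.004 and 0.004 m and angle between pack's own z axis and vertical below 0.1 rad and linear speed of pack below 0.02 m/s); the robot touches nothing.
It fails at once if the pack is dropped into the bay (falls faster than 0.8 m/s, a drop of over 30 mm) (distance between pack and bay below 0.03 m and linear speed of pack above 0.8 m/s).
It also fails if it takes over 64 s, if anything falls off the work surface, if the arm or the gripper's body presses on something with over 40 N, if the wrist force passes 120 N, or if a joint passes its speed limit or range.

## Robot

A 6-joint arm with a two-finger parallel gripper is mounted at the origin on the work surface. World frame = base frame: x ahead of the robot, y to its left, z up, the work surface at z = 0. Lengths are in mm, angles in rad, forces in N, time in s.
With the tool pointing down it reaches from about 350 to 1000 mm from the base axis. Payload 7.1 kg.
Tool frame: the origin (TCP) lies at the very end of the fingers, on their centre line; the grasp point (between the pads) lies 19 mm behind it; z points along the fingers, y is the direction in which the jaws open and shut (so a half turn about z gives the same grasp; the last joint's range is limited). The gripper opens to 85 mm and grips with 20 to 120 N. Pads are 22 mm wide; open, the fingers measure 114 mm over their backs; the gripper's body (76 mm by 85 mm) begins 54 mm behind the grasp point. The pads swing forward as they close: fully open they stand 13 mm farther back than shut.
Start: joints at [-1.161, 0.423, 1.63, -0, 1.089, -0.019], TCP at [259.877, -568.391, 231.319] pointing down, gripper open.
Joint ranges: [-3, 3], [-0.9, 2.11], [0.09, 2.58], [-1.31, 4.45], [0.11, 2.69], [-2.54, 2.54]. Speed limits (rad/s): [2.39, 2.39, 3.01, 3.14, 3.14, 3.14].

## Interface

Orientations are given as a unit quaternion [x, y, z, w].
In Python, from plant import arm gives the robot as it stands. Calls block until the motion is done:
- arm.movep(position, orientation): joint-space move of the TCP to a pose.
- arm.line_to(position, v=150, ori=None): straight line of the TCP; ori=None keeps the orientation; v is the mean speed in mm/s.
- arm.move_j(angles): joint-space move.
- arm.let_go() and arm.grasp(): open the fingers fully, or close them until they stop; the grip force is fixed at half the most.
- arm.dwell(seconds).
- arm.solve_ik(position, orientation): joint angles nearest the present ones, or None.
- arm.capture(name): name is "scene" or "top"; returns a dict with "color" (400x640x3 uint8, red, green, blue), "fx", "fy", "cx", "cy" (pixels), "xyz" and "orientation" of the camera in the world. Camera axes: x right, y down, z forward; pixel columns grow to the right and rows downward; lengths in mm; the calibration is good to about 2 mm. A picture is of the moment at which its call begins. There is no depth.
A pose or a line that the arm cannot do raises arm.IKError and nothing moves.
- arm.sign_off(): hands the job in, once; it reports no verdict.
Readings, each from a call of its own:
- arm.read_time_s(): time.
- arm.read_joints(): joint angles.
- arm.read_joint_velocities(): joint speeds.
- arm.read_joint_torque(): joint torques, N m.
- arm.read_tool_pos(): TCP position.
- arm.read_ee_rot(): TCP orientation.
- arm.read_contact_force(): force on the tool from outside, world axes, zero at the start.
- arm.read_moment(): the same for the moment, N m.
- arm.read_opening(): opening from 0.0 (shut) to 1.0 (fully open).
Only numpy, scipy, OpenCV 4.12 (cv2) and the standard library are available. Lean on these libraries where they do the work, as an engineer would, in place of code of your own. Each camera call takes 0.05 s, during which the arm holds its last target.

## Working session

There is one attempt and no reset: what is moved stays moved. The work goes in short steps, each a Python script; the robot and the scene stay as the last script left them, time stands still between calls to the robot, and variables do not carry over. Pictures are saved under pics/ and viewed, and the job is handed in when it is done.

```bash
ls; mkdir -p pics; python3 - <<'E'
from plant import arm
import cv2
for n in("scene","top"):
    c=arm.capture(n); cv2.imwrite(f"pics/{n}0.png",c["color"][:,:,::-1]); print({k:v for k,v in c.items() if k!="color"})
print(arm.read_time_s(),arm.read_ee_rot())
E
```

```text
pics
{'fx': 432.7949241946436, 'fy': 432.7949241946436, 'cx': 321.8115940524799, 'cy': 196.824799793049, 'xyz': array([1043.52608822, -137.92727376,  889.99276164]), 'orientation': array([ 0.70370626,  0.64861803, -0.19199988, -0.21732048])}
{'fx': 474.43527394235065, 'fy': 474.43527394235065, 'cx': 315.6944576492695, 'cy': 195.62760186338235, 'xyz': array([ 324.28234251,  -83.79006889, 1076.0102864 ]), 'orientation': array([-0.69577553,  0.71249749, -0.05956446,  0.06852593])}
0.1 [ 9.77103191e-01  2.12764778e-01 -1.27687144e-04 -6.98035368e-04]
```

View pics/scene0.png

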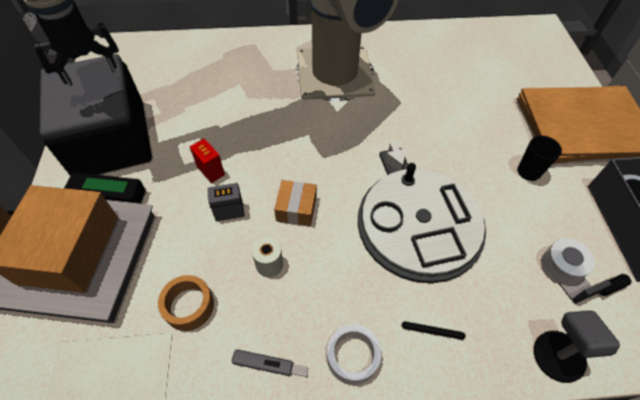

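View pics/top0.png

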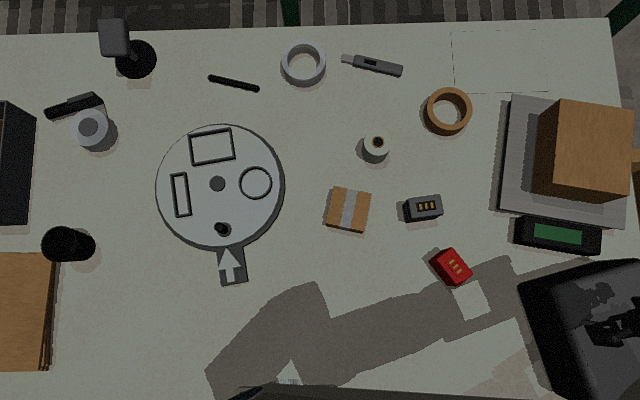

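The pack (grey, brass contacts) is at top (423,207) and scene (226,200), with the red look-alike beside it. The post is near the pointer, so the deck needs about a half turn. I'll enlarge for exact pixels.

```bash
python3 - <<'E'
import cv2,numpy as np
def crop(f,x0,y0,w,h,s,o):
    i=cv2.imread(f)[y0:y0+h,x0:x0+w]; i=cv2.resize(i,None,fx=s,fy=s,interpolation=cv2.INTER_CUBIC)
    for k in range(0,w,10):
        cv2.line(i,(k*s,0),(k*s,6),(0,0,255),1); cv2.putText(i,str(x0+k),(k*s,16),0,.35,(0,0,255),1)
    for k in range(0,h,10):
        cv2.line(i,(0,k*s),(6,k*s),(0,0,255),1); cv2.putText(i,str(y0+k),(8,k*s+4),0,.35,(0,0,255),1)
    return i if o is None else cv2.imwrite(o,i)
crop("pics/top0.png",150,115,145,100+45+30,4 if 0 else 3,"pics/t_car.png")
crop("pics/scene0.png",350,135,145,150,4-0,"pics/s_car.png")
a=crop("pics/top0.png",385,180,70,60,5,None)
b=crop("pics/scene0.png",190,170,70,60,5,None)
cv2.imwrite("pics/pack.png",np.hstack([a,b]))
E
```

```text
(no output)
```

View pics/t_car.png

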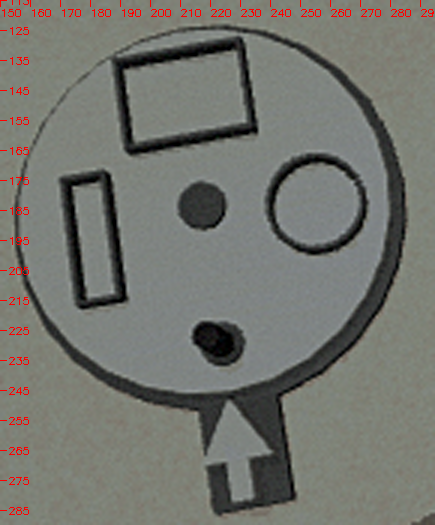

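View pics/s_car.png

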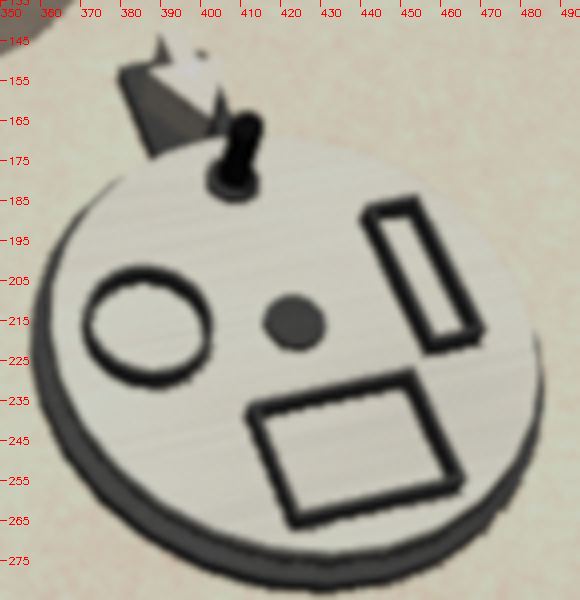

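View pics/pack.png

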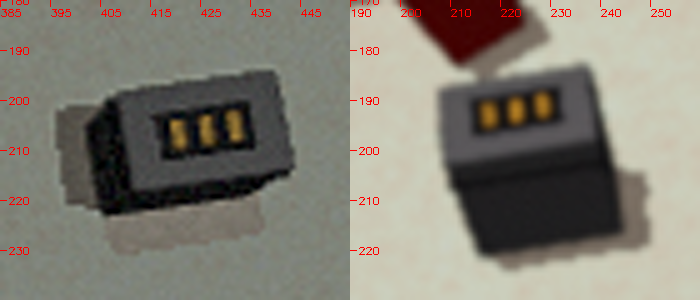

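Top view pixels: hub (217.3,183.3), post top (219.3,227), pointer tip (226.3,247.3), tail (230.3,281.7). Scene pixels: hub (423.7,215.7), post top (411.7,166.2). The corners of the pack's top face are readable in both. Next I triangulate.

```bash
cat > h.py <<'E'
import numpy as np
from scipy.spatial.transform import Rotation as R
CAM={'scene':(432.795,321.8116,196.8248,[1043.526,-137.927,889.993],[0.70370626,0.64861803,-0.19199988,-0.21732048]),
'top':(474.4353,315.6945,195.6276,[324.282,-83.790,1076.010],[-0.69577553,0.71249749,-0.05956446,0.06852593])}
def ray(n,p):
    f,cx,cy,o,q=CAM[n]; d=R.from_quat(q).apply([(p[0]-cx)/f,(p[1]-cy)/f,1.]); return np.array(o),d/np.linalg.norm(d)
def onz(n,p,z):
    o,d=ray(n,p); return o+d*(z-o[2])/d[2]
def tri(a,b):
    A=np.zeros((3,3));v=np.zeros(3);rs=[ray('top',a),ray('scene',b)]
    for o,d in rs:
        M=np.eye(3)-np.outer(d,d);A+=M;v+=M@o
    x=np.linalg.solve(A,v); return x,max(np.linalg.norm(np.cross(x-o,d)) for o,d in rs)
E
python3 - <<'E'
from h import *
np.set_printoptions(precision=1,suppress=True)
T=lambda x,y:(150+x/3,115+y/3); S=lambda x,y:(350+x/4,135+y/4)
hub=tri(T(202,205),S(295,323)); print("hub",hub)
print("post",tri(T(208,336),S(247,125)))
t=[T(113,58),T(240,38),T(257,131),T(128,153)]; s=[S(465,490),S(294,527),S(247,404),S(413,370)]
for a,b in zip(t,s): print("rect",tri(a,b),onz('top',a,54),onz('scene',b,54))
for p in (T(229,397),T(241,500)): print("ptr",onz('top',p,50))
print("ptr scene tip",onz('scene',S(222,118),50))
a=[(408.4,199.6),(440,194),(443.8,214.4),(411.6,218)]
b=[(242,198),(209.4,203.6),(208,187.6),(237.6,183)]
for p,q in zip(a,b): print("pack",tri(p,q),onz('top',p,85),onz('scene',q,85))
E
```

```text
hub (array([548.6, 148.6,  38.3]), np.float64(1.5079886966916578))
post (array([443.8, 131.6,  90.8]), np.float64(1.8020982249481061))
rect (array([662.9, 216.2,  44.2]), np.float64(0.9887158744853997)) [659.5 212.3  54. ] [667.4 213.1  54. ]
rect (array([676.4, 119.8,  43.1]), np.float64(0.8137356166938452)) [672.5 116.9  54. ] [681.2 117.3  54. ]
rect (array([602.7, 107.3,  46. ]), np.float64(2.31731645497505)) [600.1 103.5  54. ] [606.9 107.3  54. ]
rect (array([588.5, 204.4,  45.7]), np.float64(2.809717579053004)) [585.7 199.2  54. ] [593. 204.  54.]
ptr [403.9 122.8  50. ]
ptr [330.6 113.4  50. ]
ptr scene tip [406.5 133.   50. ]
pack (array([ 493.8, -265.7,   78.9]), np.float64(4.353489701131406)) [ 492.7 -269.    85. ] [ 498.6 -260.4   85. ]
pack (array([ 504. , -335.3,   79.6]), np.float64(2.3419113910918803)) [ 503.1 -336.4   85. ] [ 508.  -331.6   85. ]
pack (array([ 460.1, -340.7,   79.5]), np.float64(1.9792130358565816)) [ 459.4 -341.3   85. ] [ 464.4 -337.3   85. ]
pack (array([ 453.9, -272.9,   81.4]), np.float64(1.2226154555024982)) [ 453.4 -273.5   85. ] [ 456.7 -271.1   85. ]
```

The measurements agree with the sizes given:
- **Axis:** about (548,148).
- **Pointer:** direction about 189°, tip 147 mm and tail 221 mm from the axis.
- **Post:** 106 mm from the axis and almost at the pointer. The bay is straight across, so the deck needs a turn of about 180°.
- **Heights:** triangulated pack top 80 mm and post top 91 mm, so about 5 mm low.

I'll push the post round with closed fingers, which tolerates radial error.

```bash
cat >> h.py <<'E'
A=np.array([548.,148.3]); PT=np.deg2rad(9.3)
def q(a): return [float(np.cos(a/2)),float(np.sin(a/2)),0.,0.]   # tool x at yaw a, y at a-90deg, z down
def at(th,r=105.): return A+r*np.array([np.cos(th),np.sin(th)])
E
python3 - <<'E'
from h import *
from plant import arm
np.set_printoptions(precision=2,suppress=True)
for sgn in (1,-1):            # post dir CCW / CW
  for k in (0,1):
    out=[]
    for d in np.linspace(-22,166,8):
        th=PT+np.pi+sgn*np.deg2rad(d); p=at(th)
        j=arm.solve_ik([*p,62.],q(th+k*np.pi)); out.append(None if j is None else np.round(j,2)[[0,4,5]])
    print(sgn,k,out)
E
```

```text
1 0 [array([ 0.34,  0.6 , -1.01]), array([ 0.24,  0.58, -1.58]), array([ 0.14,  0.6 , -2.14]), None, None, None, array([0.13, 0.81, 2.25]), array([0.19, 0.84, 1.85])]
1 1 [array([0.34, 0.6 , 2.13]), array([0.24, 0.58, 1.57]), array([0.14, 0.6 , 1.  ]), array([0.08, 0.64, 0.46]), array([ 0.06,  0.7 , -0.03]), array([ 0.08,  0.76, -0.47]), array([ 0.13,  0.81, -0.89]), array([ 0.19,  0.84, -1.3 ])]
-1 0 [array([ 0.18,  0.59, -1.94]), array([ 0.28,  0.58, -1.37]), array([ 0.37,  0.61, -0.81]), array([ 0.42,  0.66, -0.29]), array([0.43, 0.72, 0.18]), array([0.39, 0.78, 0.62]), array([0.34, 0.82, 1.03]), array([0.27, 0.84, 1.43])]
-1 1 [array([0.18, 0.59, 1.2 ]), array([0.28, 0.58, 1.77]), array([0.37, 0.61, 2.33]), None, None, array([ 0.39,  0.78, -2.52]), array([ 0.34,  0.82, -2.11]), array([ 0.27,  0.84, -1.71])]
```

```bash
python3 - <<'E'
from h import *
from plant import arm
import cv2
np.set_printoptions(precision=1,suppress=True)
def P(d,z): th=PT+np.pi+np.deg2rad(d); return [*map(float,at(th)),z],q(th+np.pi)
arm.grasp()
p,o=P(-22,150.); arm.movep(p,o)
p,o=P(-22,64.); arm.line_to(p,v=150,ori=o)
print(arm.read_time_s(),arm.read_opening(),arm.read_tool_pos(),arm.read_contact_force())
ds=list(np.arange(-8,153,16.))+[158,164.]
for i,d in enumerate(ds):
    p,o=P(d,64.); arm.line_to(p,v=90 if i<len(ds)-2 else 40,ori=o)
    f=arm.read_contact_force(); print(round(d),np.array(f),end=' ')
    if np.linalg.norm(f)>30: print("HIGH");break
print(arm.read_time_s())
for n in("scene","top"):
    cv2.imwrite(f"pics/{n}1.png",arm.capture(n)["color"][:,:,::-1])
E
```

```text
4.3 -0.001595814208295442 [446.  171.4  64.3] [0.2 0.2 0.4]
-8 [0.2 0.9 0.3] 8 [-0.3 -0.  -0. ] 24 [ 0.4 -0.3  0.5] 40 [ 0.7  0.3 -0. ] 56 [-0.6 -0.4 -1. ] 72 [-0.6  0.3  0.4] 88 [-1.7 -0.7  1.2] 104 [-2.2  0.4 -0.2] 120 [-0.4  0.8 -0.5] 136 [-0.3  0.4 -0.5] 152 [-0.6  0.9 -0.4] 158 [-0.7 -0.6  0. ] 164 [-0.1  0.1 -0.5] 10.3333
```

```bash
python3 - <<'E'
import cv2,numpy as np
a=cv2.resize(cv2.imread("pics/top1.png")[110:300,130:310],None,fx=2.2,fy=2.2,interpolation=2)
b=cv2.resize(cv2.imread("pics/scene1.png")[120:300,340:510],None,fx=2.3,fy=2.3,interpolation=2)
h=max(len(a),len(b)); z=lambda i:np.vstack([i,np.zeros((h-len(i),i.shape[1],3),np.uint8)])
cv2.imwrite("pics/v1.png",np.hstack([z(a),z(b)]))
E
```

```text
(no output)
```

View pics/v1.png

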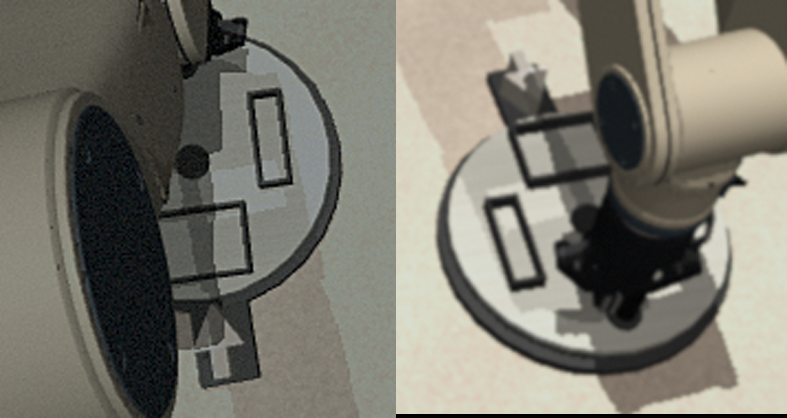

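The bay now stands near the pointer, with the arm hiding its left part. I'll measure the angle from the bay's right radial wall at top (240.9,201.8)–(244.5,233.6).

```bash
python3 - <<'E'
from h import *
np.set_printoptions(precision=1,suppress=True)
T=lambda x,y:(130+x/2.2,110+y/2.2)
a,b=onz('top',T(244,202),54),onz('top',T(252,272),54)
d=a-b; print(a,b,np.hypot(*d[:2]),np.rad2deg(np.arctan2(d[1],d[0])))
# perpendicular angle of the wall's middle (outer, 49 sideways at 85)
for p,r in((a,49),(b,121)):
    v=p[:2]-A; print(np.rad2deg(np.arctan2(v[1],v[0]))%360-np.rad2deg(np.arctan2(49,85-36 if p is a else 121)))
# slot right edge
a,b=onz('top',T(281,90),54),onz('top',T(292,182),54); d=a-b; print(np.hypot(*d[:2]),np.rad2deg(np.arctan2(d[1],d[0])))
E
```

```text
[502.2  91.2  54. ] [432.2  82.9  54. ] 70.53365195801827 6.764267712120508
186.29161679436052
187.4189574149846
95.97390275993502 6.561770959252508
```

The bay is about 2.6° short of the line. I'll push 2.5° more, retreat, go above the pack and look again.

```bash
python3 - <<'E'
from h import *
from plant import arm
import cv2
np.set_printoptions(precision=1,suppress=True)
def P(d,z): th=PT+np.pi+np.deg2rad(d); return [*map(float,at(th)),z],q(th+np.pi)
p,o=P(166.5,64.); arm.line_to(p,v=30,ori=o)
p,o=P(160,64.); arm.line_to(p,v=80,ori=o)
p,o=P(160,200.); arm.line_to(p,v=200,ori=o)
arm.movep([478.,-303.5,200.],q(np.deg2rad(96.9)))
arm.let_go()
print(arm.read_time_s(),arm.read_tool_pos(),arm.read_joints(),arm.read_opening())
I={}
for n in("scene","top"):
    I[n]=cv2.cvtColor(arm.capture(n)["color"],cv2.COLOR_RGB2BGR); cv2.imwrite(f"pics/{n}2.png",I[n])
a=cv2.resize(I['top'][115:290,150:295],None,fx=3,fy=3,interpolation=2)
b=cv2.resize(I['scene'][100:275,190:310],None,fx=3,fy=3,interpolation=2)
cv2.imwrite("pics/v2.png",np.hstack([a,b]))
E
```

```text
14.35 [ 478.  -303.5  200. ] [-0.6  0.4  1.8  0.   1.  -0.7] 0.9988891409037114
```

View pics/v2.png

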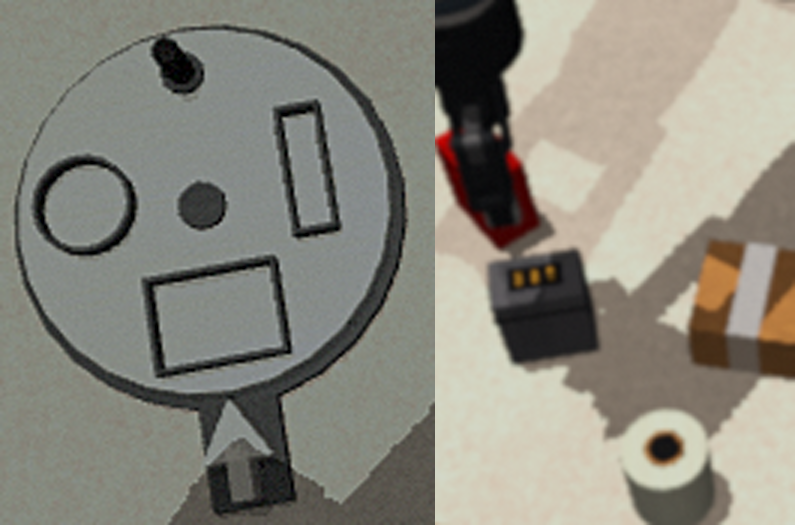

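The bay's outer corners in this crop are (143,279), (276,257), (291,351) and (158,376), lined up with the pointer. The pack is undisturbed.

```bash
python3 - <<'E'
from h import *
import cv2
np.set_printoptions(precision=1,suppress=True)
T=lambda x,y:(150+x/3,115+y/3)
c=np.array([onz('top',T(*p),54) for p in((143,279),(276,257),(291,351),(158,376))]);m=c.mean(0)[:2]
hub=onz('top',T(202,205),36)[:2]; tip,tail=onz('top',T(229,397),50)[:2],onz('top',T(243,503),50)[:2]
an=lambda v:np.rad2deg(np.arctan2(v[1],v[0]))%360
print(c[:,:2],m,hub,np.hypot(*(m-hub)),an(m-hub),an(tip-hub),an(tail-hub))
for i,j in((0,1),(3,2),(0,3),(1,2)): print(np.hypot(*(c[i]-c[j])[:2]),an(c[j]-c[i]))
i=cv2.imread("pics/scene2.png")[135:285,340:500]; cv2.imwrite("pics/s2.png",cv2.resize(i,None,fx=4,fy=4,interpolation=2))
E
```

```text
[[490.9 185.9]
 [504.7  88.8]
 [435.6  77.6]
 [419.8 173.5]] [462.8 131.4] [548.8 147.6] 87.56116019926203 190.6325036749897 189.69298824746906 189.180853042851
98.09991790771976 278.123551361961
97.19763438750886 279.3307012930366
72.09790124255233 189.93495215510006
70.02730611990583 189.23237990694483
```

View pics/s2.png

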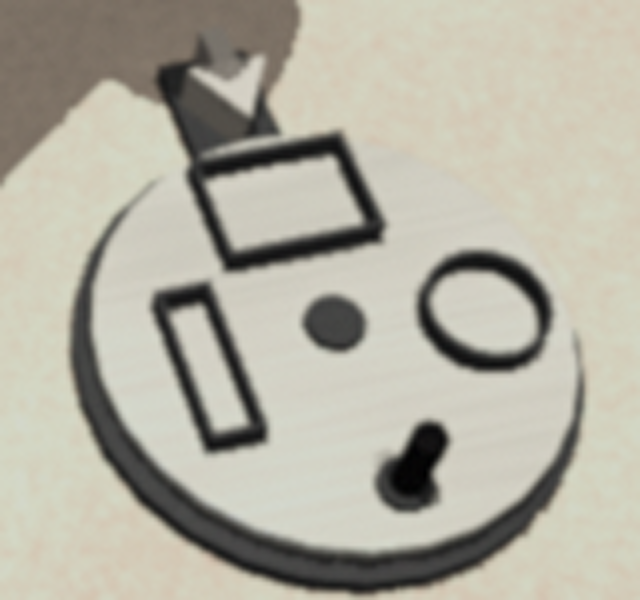

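```bash
python3 - <<'E'
from h import *
np.set_printoptions(precision=1,suppress=True)
T=lambda x,y:(150+x/3,115+y/3); S=lambda x,y:(340+x/4,135+y/4)
t=[T(143,279),T(276,257),T(291,351),T(158,376)]; s=[S(383,238),S(230,270),S(190,172),S(342,133)]
X=np.array([tri(a,b)[0] for a,b in zip(t,s)]); print(X,X.mean(0),np.array([onz('scene',b,54) for b in s]).mean(0))
E
```

```text
[[493.3 190.4  39.6]
 [507.9  93.8  38.3]
 [437.3  81.9  40.9]
 [420.8 177.5  48.6]] [464.8 135.9  41.8] [472.9 134.1  54. ]
```

The bay centre triangulates to (464.8,135.9), and the axis geometry gives (464.2,134.6), so they agree. Now I grasp the pack.

```bash
python3 - <<'E'
from h import *
from plant import arm
import cv2
np.set_printoptions(precision=2,suppress=True)
arm.line_to([478.,-303.5,110.],v=150)
arm.line_to([478.,-303.5,40.],v=60)
print(arm.read_time_s(),np.array(arm.read_contact_force()))
arm.grasp(); print(arm.read_opening(),np.array(arm.read_contact_force()),np.array(arm.read_tool_pos()))
arm.line_to([478.,-303.5,60.],v=60)
print(arm.read_opening(),np.array(arm.read_contact_force()))
arm.line_to([478.,-303.5,220.],v=200)
I={}
for n in("scene","top"):
    I[n]=cv2.cvtColor(arm.capture(n)["color"],cv2.COLOR_RGB2BGR); cv2.imwrite(f"pics/{n}3.png",I[n])
a=cv2.resize(I['top'][140:280,370:500],None,fx=3,fy=3,interpolation=2)
b=cv2.resize(I['scene'][80:230,150:280],None,fx=3,fy=3,interpolation=2)[:420]
cv2.imwrite("pics/v3.png",np.hstack([a,b]))
print(arm.read_time_s(),arm.read_opening())
E
```

```text
16.5167 [ 1.54  0.5  -0.16]
0.5092005291532495 [-0.2  -0.96  4.26] [ 478.14 -303.66   40.37]
0.506227276571608 [ 0.36 -0.03 -2.82]
18.5167 0.5066917747403163
```

View pics/v3.png

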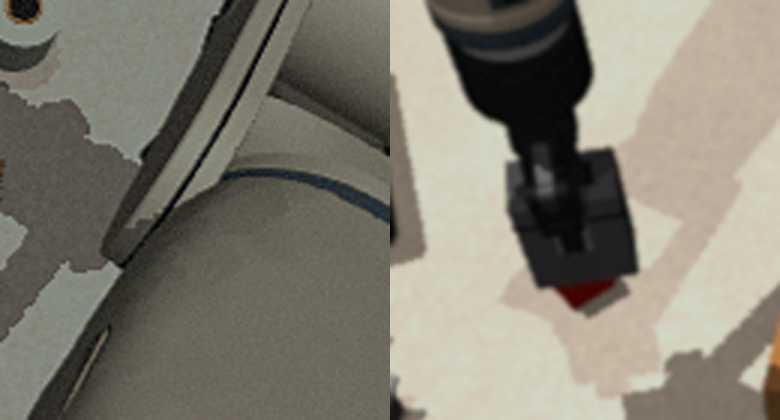

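The pack is held: opening is about 43 mm and the weight about 2.8 N. It sits about 3 mm towards +y of the finger line. I'll move above the bay and look before lowering.

```bash
python3 - <<'E'
from h import *
from plant import arm
import cv2
np.set_printoptions(precision=2,suppress=True)
o=q(np.deg2rad(99.3)); xy=[464.6,133.]
arm.movep([*xy,200.],o)
arm.line_to([*xy,110.],v=120)
print(arm.read_time_s(),arm.read_opening(),np.array(arm.read_tool_pos()),np.array(arm.read_contact_force()))
I={}
for n in("scene","top"):
    I[n]=cv2.cvtColor(arm.capture(n)["color"],cv2.COLOR_RGB2BGR); cv2.imwrite(f"pics/{n}4.png",I[n])
a=cv2.resize(I['top'][170:300,160:290],None,fx=3,fy=3,interpolation=2)
b=cv2.resize(I['scene'][110:240,350:480],None,fx=3,fy=3,interpolation=2)
cv2.imwrite("pics/v4.png",np.hstack([a,b]))
E
```

```text
21.025 0.5069175872842403 [465.16 132.99 110.44] [ 0.35 -0.18 -2.07]
```

View pics/v4.png

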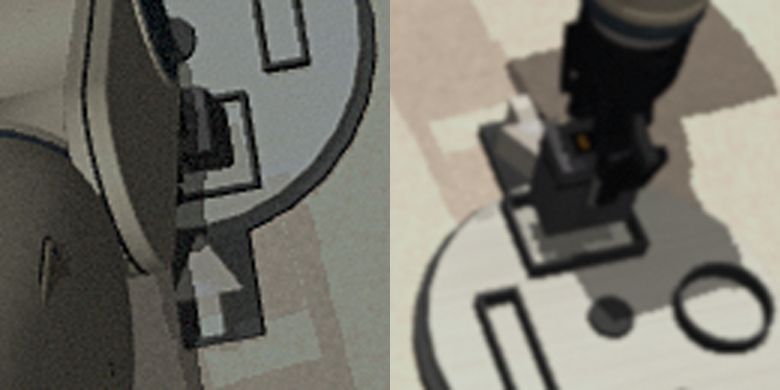

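```bash
python3 - <<'E'
import cv2
i=cv2.imread("pics/scene4.png")[140:215,375:475]; cv2.imwrite("pics/s4.png",cv2.resize(cv2.convertScaleAbs(i,alpha=1.8,beta=20),None,fx=8,fy=8,interpolation=2))
E
```

```text
(no output)
```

View pics/s4.png

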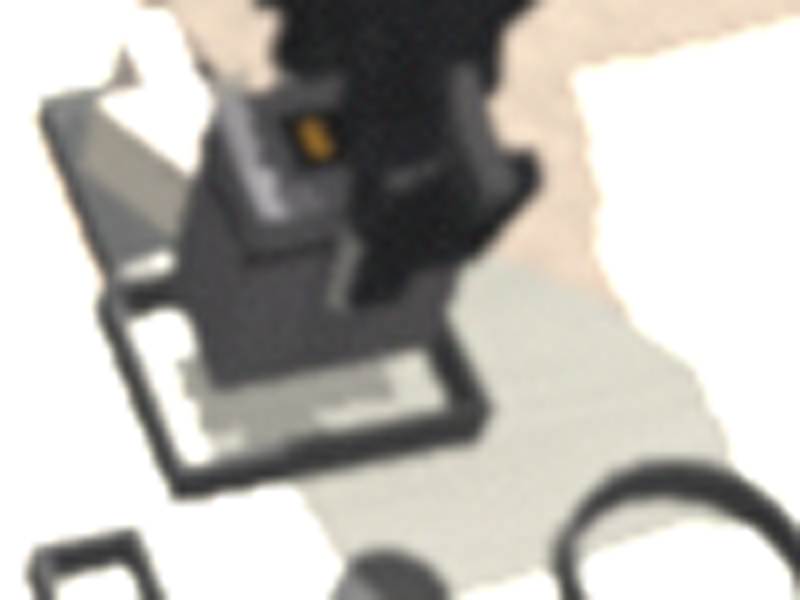

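The pack's front bottom edge is at scene (401.5,188.5)–(429.6,183.1). The bay's front outer wall corners are at (397.8,201.9)–(436,191.5).

```bash
python3 - <<'E'
from h import *
np.set_printoptions(precision=1,suppress=True)
u=np.array([np.cos(PT),np.sin(PT)]);w=np.array([-u[1],u[0]])
f=lambda p,z:onz('scene',p,z)[:2]
a,b=f((401.5,188.5),70.),f((429.6,183.1),70.); c=(a+b)/2-22*u
print("pack",a,b,np.hypot(*(a-b)),c)
for z0 in(54.,36.+18-12):
  a,b=f((397.8,201.9),z0),f((436.,191.5),z0); d=(a+b)/2-36*u
  print("bay",a,b,np.hypot(*(a-b)),d,"pack-bay radial,tang",(c-d)@u,(c-d)@w)
E
```

```text
pack [490.4 103.8] [480.3 172.3] 69.22418506601224 [463.6 134.5]
bay [516.2  93. ] [494.3 188. ] 97.53412222428322 [469.7 134.7] pack-bay radial,tang -6.062897999024615 0.8437904024120736
bay [508.6  96.3] [486.4 192.7] 98.93414527075777 [462.  138.7] pack-bay radial,tang 0.9161896258045602 -4.348765212534471
```

With the cameras disagreeing by a few mm radially (offset −6 to +1), I'll shift 3 mm inward, well within the 10 mm clearance, and lower until there is contact.

```bash
python3 - <<'E'
from h import *
from plant import arm
np.set_printoptions(precision=2,suppress=True)
xy=[467.6,133.4]
arm.line_to([*xy,110.],v=40)
arm.line_to([*xy,92.],v=60)
f0=np.array(arm.read_contact_force()); print(f0)
z=92.
while z>74:
    z-= 2. if z>80.5 else .6
    arm.line_to([*xy,z],v=20)
    f=np.array(arm.read_contact_force())-f0
    print(round(z,1),f,round(float(arm.read_tool_pos()[2]),2))
    if np.linalg.norm(f)>4: break
print(arm.read_time_s(),arm.read_opening())
E
```

```text
[ 0.41 -0.14 -2.69]
90.0 [-0.45 -0.13 -0.67] 90.02
88.0 [ 0.44 -0.35 -0.72] 87.97
86.0 [-0.9   0.77 -1.31] 85.88
84.0 [ 0.26  1.61 -0.85] 83.86
82.0 [-0.9  -0.16 -0.16] 81.86
80.0 [-0.36  0.54 -0.61] 79.85
79.4 [-0.58  1.61 -0.5 ] 79.39
78.8 [ 0.02 -0.35 -1.03] 78.78
78.2 [-1.12  0.75 -1.39] 78.16
77.6 [-0.83 -0.21 -0.59] 77.57
77.0 [-0.26  0.33 -1.13] 76.96
76.4 [0.14 0.76 0.08] 76.38
75.8 [-3.08 -0.35  8.94] 76.36
25.075 0.5054457325793785
```

Contact came at TCP z = 76.4, exactly the predicted floor height. Release, rise and look.

```bash
python3 - <<'E'
from h import *
from plant import arm
import cv2
np.set_printoptions(precision=2,suppress=True)
arm.line_to([467.6,133.4,76.3],v=10)
arm.let_go(); arm.dwell(.2)
arm.line_to([467.6,133.4,210.],v=100)
arm.movep([350.,-350.,260.],q(np.deg2rad(60)))
print(arm.read_time_s(),arm.read_opening(),np.array(arm.read_contact_force()))
I={}
for n in("scene","top"):
    I[n]=cv2.cvtColor(arm.capture(n)["color"],cv2.COLOR_RGB2BGR); cv2.imwrite(f"pics/{n}5.png",I[n])
a=cv2.resize(I['top'][115:290,150:290],None,fx=3,fy=3,interpolation=2)
b=cv2.resize(I['scene'][120:270,355:490],None,fx=3.5,fy=3.5,interpolation=2)
cv2.imwrite("pics/v5.png",cv2.convertScaleAbs(np.hstack([a[:525],b[:525]]),alpha=1.3))
E
```

```text
29.3167 1.0041581830850994 [-0.39 -0.25  0.43]
```

View pics/v5.png

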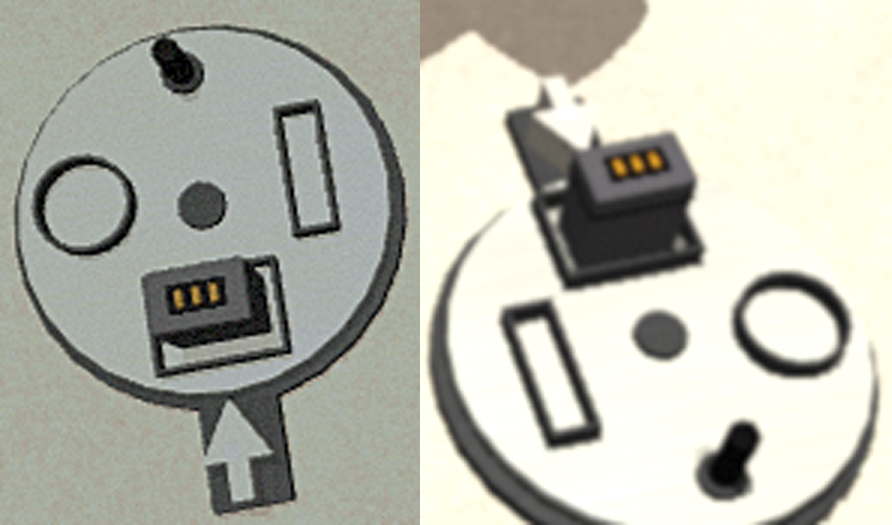

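The pack stands upright inside the bay walls and the bay has not moved. Its top-face corners in the top crop are (143,272), (245,257), (250,326) and (150,346).

```bash
python3 - <<'E'
from h import *
np.set_printoptions(precision=1,suppress=True)
T=lambda x,y:(150+x/3,115+y/3); S=lambda x,y:(355+(x-420)/3.5,120+y/3.5)
c=np.array([onz('top',T(*p),121) for p in((143,272),(245,257),(250,326),(150,346))])
s=np.array([onz('scene',S(*p),121) for p in((577,150),(688,133),(697,180),(585,212))])
bay=np.array([462.8,131.4]); bs=np.array([471.,134.5])
print(c[:,:2],c.mean(0),"top diff",c.mean(0)[:2]-bay); print(s[:,:2],s.mean(0),"scene diff",s.mean(0)[:2]-bs)
E
```

```text
[[484.8 168.3]
 [493.4  98.7]
 [445.9  94.8]
 [434.  162.4]] [464.5 131.1 121. ] top diff [ 1.7 -0.3]
[[454.7  98.3]
 [446.3 173.2]
 [484.5 170.3]
 [503.9  94.2]] [472.4 134.  121. ] scene diff [ 1.4 -0.5]
```

The two cameras agree that the pack is within about 2 mm of the bay's centre. The bay is within about 1° of the pointer line and the arm is clear, so I'm handing it in.

```bash
python3 -c "
from plant import arm
arm.sign_off(); print(arm.read_time_s())"
```

```text
the job is handed in; nothing more can be done
the job is handed in; nothing more can be done
```

The rectangular bay stands at the pointer with the battery pack upright in it. I handed the job in at about 29.5 s of the 64 s allowed; sign-off gives no verdict.

I pushed the post half a turn round with closed fingers. I then gripped the pack across its 44 mm side and lowered it until it touched the bay floor. Contact came at TCP z 76.4 mm, exactly where the floor height predicted it, so it was set down rather than dropped. I then let go and moved the arm well clear.

**Last checks:**
- **Pack in bay:** each camera puts the pack about 2 mm from the bay's centre, and both pictures show it upright inside the walls.
- **Bay at pointer:** the bay was about 1° off the pointer line when measured before placing, roughly 1–2 mm sideways. The last picture shows it unmoved.
- **Contact:** the force reading with the arm clear was near zero, and the gripper was fully open.

**Disagreement:** the two cameras differed by 5–9 mm in absolute position, and most triangulated heights came out 5–12 mm low (bay wall tops worst, about 42 against 54 mm). I worked from averages and from the pack's position relative to the bay, and shifted the pack 3 mm towards the axis before lowering it.

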